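Square up two offcuts in the fence corner for edge gluing

ROBOT

A 6-joint arm with a two-finger parallel gripper is mounted at the origin on a cart in front of the work surface, level with it; the furniture and walls round the work are solid. World frame = base frame: x ahead of the robot, y to its left, z up, the work surface at z = 0. Lengths are in mm, angles in degrees, forces in N, time in s.
With the tool pointing down it reaches from about 300 to 950 mm from the base axis. Payload 3.1 kg.
Tool frame: the origin (TCP) lies at the very end of the fingers, on their centre line; the grasp point (between the pads) lies 19 mm behind it; z points along the fingers, y is the line along which they close (so a half turn about z gives the same grasp; the last joint's range is limited). The gripper opens to 85 mm and grips with 20 to 120 N. Pads are 22 mm wide; open, the fingers measure 114 mm over their backs; the gripper's body (76 mm by 85 mm) begins 54 mm behind the grasp point. The pads swing forward as they close: fully open they stand 13 mm farther back than shut.
Start: joints at [69.574, 17.653, 93.61, -0, 68.738, -3.994], TCP at [176.829, 599.469, 231.272] pointing down, gripper open.
Joint ranges: [-175.34, 175.34], [-45.06, 112.39], [2.9, 150.54], [-68.45, 248.45], [3.09, 151.38], [-168.51, 168.51]. Speed limits (degrees/s): [159.86, 159.86, 180, 180, 180, 180].

INTERFACE

Orientations are given as a 3x3 rotation matrix whose columns are the frame's x, y, z axes.
In Python, from cell import read_state, eyes, job gives the robot as it stands.
- The arm moves only by the tool step_arm, never from a script. Its argument "commands" is a list of rows, each a list of 3 entries, a list of its own where there are three numbers: the turn, a rotation vector about the tool's x, y, z in rad, then the shift along the tool's x, y, z in mm, then the opening, from 0 (shut) to 1 (fully open). In form: [[[wx, wy, wz], [dx, dy, dz], gripper], ...]. A call has 1 to 20 rows; each row shifts and turns the commanded pose from where the row before left it, along the tool's axes as they then stand; what a row does not reach is not made up. A row lasts 1/8 s, in which the tool goes at most 62.5 mm and 10.7 degrees, less where a joint would pass 70% of its speed; a pose out of reach is approached as far as the arm can. A call is refused whole if a number of a shift passes 62.5 or a number of a turn 0.188, either way. A call with a gripper value outside its range is refused whole. The fingers move at their own pace and stop on an object; "newtons" is the grip in N (left out, the last holds). Time passes only in rows, so rows that do not move let the fingers close. It gives the time, the measured TCP pose, the force, the opening and the grip force at its end, in the units of the state.
- read_state(): the state, without advancing time (a new reading comes with each control period).
- eyes.camera(name): name is "scene" or "top" or "wrist"; returns a dict with "color" (400x640x3 uint8, red, green, blue), "depth" (400x640 float32, mm along the optical axis (not along the pixel's ray), 0 where there is no reading), "camera_matrix" (3x3 intrinsics, pixels), "extrinsics" (4x4, takes a point from camera to world coordinates); the wrist camera has in their place "hand_eye" (4x4, takes a point from camera to tool coordinates, whose origin is the TCP and whose axes are the flange's). Camera axes: x right, y down, z forward; pixel columns grow to the right and rows downward; lengths in mm; the calibration is good to about 2 mm. A picture is of the moment at which its call begins: read the wrist's pose just before it.
- job.sign_off(): hands the job in; it is judged then, once.
The state is a dict: "time": time; "joint_pos": joint angles; "qd": joint speeds; "tau": joint torques, N m; "eef_pos": TCP position; "ee_rot": TCP orientation; "wrist_force": force on the tool from outside, world axes, zero at the start; "torque": the same for the moment, N m; "grip_width": finger opening in mm; "grip_force": force on a finger pad.
Only numpy, scipy, OpenCV 4.12 (cv2) and the standard library are available. Lean on these libraries where they do the work, as an engineer would, in place of code of your own. Each camera call takes 0.05 s, during which the arm holds its last target. There are 200 camera calls.

TASK

Make a dry fit for edge gluing in the L-shaped wooden fence: first slide the long offcut into the corner, its long side flush along the far fence and its end flush against the left fence; then slide the broad offcut up behind it, its long side tight against the long offcut's near side and its end flush against the left fence. Push the offcuts along the bench without lifting them, leave both square and tight, and do not disturb the glue bottle, the screw jar, the hex key set or the square offcut.

Things in the scene. Friction and masses are not known exactly. Their poses are not given: they have to be found in the camera images.
- fence: L of two pale wood strips, 24 mm high, 22 thick, screwed to the bench. Origin: inside corner, at bench top; x points away from the robot, y to its left, turned up to 0.12 rad. Work goes at x<0, y<0. Far fence: inner face at x=0, from y=+25 to -200 mm; left fence: inner face at y=0, from x=-12 to -140 mm (dust gap at the corner)
- long_offcut_centre (a point): long slim wooden offcut: block 45 mm (its x) by 110 mm (its y) by 30 mm high, 0.11 to 0.23 kg, loose; the point is its centre, 15 mm up. Starts up to 0.5 rad askew to the fence (wanted: its y along the fence's y), in front of the corner or off to its right. In place its centre is at x -22.5, y -55 mm in the fence's frame
- broad_offcut_centre (a point): broad wooden offcut: block 60 mm (its x) by 90 mm (its y) by 35 mm high, 0.15 to 0.31 kg, loose; the point is its centre, 17.5 mm up. Starts up to 0.5 rad askew to the fence (wanted: its y along the fence's y), in the other of the two starting places. In place its centre is at x -75, y -45 mm in the fence's frame
- glue_bottle: upright glue bottle, 55 mm across, 147 mm high, loose; origin at the centre of its underside. Leave it alone
- screw_jar: upright screw jar with a lid, 68 mm across, 100 mm high, loose; origin at the centre of its underside. Leave it alone. Jar and bottle stand outside the left fence and to the left of its near end, in either order
- hex_keys: low set of hex keys in a holder, 45 mm (x) by 78 mm (y) by 20 mm high, loose, its long way pointing away from the robot, on the robot's side between the offcuts' starting places; origin at the centre of its underside. Leave it alone
- square_offcut: third, nearly square wooden offcut, 73 mm by 82 mm by 45 mm high, loose, well to the left of the fence; origin at the centre of its underside. Not needed: leave it alone
There are look-alikes about, which are no part of the job. What is shaped like the part that bears broad_offcut_centre but green or orange is not meant.

How it is judged (in metres and radians):
On the way, in this order (a step that is already met when the one before it is completed fails the run):
1. the long offcut is square in the corner: flush with the far fence and the left fence (x of long_offcut_centre in the frame of fence between -0.0255 and -0.0195 m and y of long_offcut_centre in the frame of fence between -0.058 and -0.052 m and angle between the y axis of long_offcut_centre and the y axis of fence, either way round below 0.035 rad and height (world z) of long_offcut_centre below 0.02 m and angle between long_offcut_centre's own z axis and vertical below 0.05 rad), for 0.2 s.
2. the broad offcut is square against the long offcut and the left fence (x of broad_offcut_centre in the frame of fence between -0.08 and -0.072 m and y of broad_offcut_centre in the frame of fence between -0.048 and -0.042 m and angle between the y axis of broad_offcut_centre and the y axis of fence, either way round below 0.035 rad and height (world z) of broad_offcut_centre below 0.0225 m and angle between broad_offcut_centre's own z axis and vertical below 0.05 rad), for 0.2 s.
At the end, for the whole second after the job is handed in: Both offcuts lie flat on the bench: the long one within 3 mm of the far and left fences, the broad one within 3 mm of the left fence; gaps from far fence through to the broad offcut at most 5 mm in all; each square with the fence within 0.035 rad (2 degrees) (all of step 1 and all of step 2); the robot touches nothing.
It fails at once if the glue bottle is disturbed (moved 15 mm or tipped) (distance of glue_bottle from where it was at the start of the episode above 0.015 m or angle between glue_bottle's own z axis and vertical above 0.3 rad).
It fails at once if the screw jar is disturbed (moved 15 mm or tipped) (distance of screw_jar from where it was at the start of the episode above 0.015 m or angle between screw_jar's own z axis and vertical above 0.3 rad).
It fails at once if the hex key set is disturbed (moved 15 mm or tipped) (distance of hex_keys from where it was at the start of the episode above 0.015 m or angle between hex_keys's own z axis and vertical above 0.3 rad).
It fails at once if the square offcut is disturbed (moved 15 mm or tipped) (distance of square_offcut from where it was at the start of the episode above 0.015 m or angle between square_offcut's own z axis and vertical above 0.3 rad).
It fails at once if an offcut is lifted off the bench by more than 15 mm (height (world z) of long_offcut_centre above 0.03 m or height (world z) of broad_offcut_centre above 0.0325 m).
It also fails if it takes over 67 s, if anything falls off the work surface, if the arm or the gripper's body presses on something with over 40 N, if the wrist force passes 120 N, or if a joint passes its speed limit or range.

## Working session

There is one attempt and no reset: what is moved stays moved. The work goes in short steps, Python scripts to look and compute and a tool call to move; the robot and the scene stay as the last step left them, time stands still between calls to the robot, and variables do not carry over. Pictures are saved under pics/ and viewed, at most 10 in all, crops included, and the job is handed in when it is done.

Besides the shell and the picture viewer there is one more tool, called after ">>>" by a JSON object that holds its "name" and its "arguments". step_arm: Moves the arm, as the interface text tells. Its arguments: {"type":"object","properties":{"commands":{"type":"array"},"newtons":{"type":"number"}},"required":["commands"]}

```bash
mkdir -p pics; ls; python3 - <<'E'
from cell import read_state, eyes, job
import cv2,numpy as np
s=read_state();print(s['time'],s['eef_pos'],s['ee_rot'],s['grip_width'])
for n in("top","scene"):
    c=eyes.camera(n);cv2.imwrite(f'pics/{n}0.png',c['color'][:,:,::-1]);np.savez(f'{n}0.npz',**c)
    print(n,c['camera_matrix'],c['extrinsics'])
E
```

```text
pics
0.0 [176.53288131 598.70584852 230.07343185] [[-9.59151944e-01  2.82890281e-01 -7.98158907e-04]
 [ 2.82891359e-01  9.59149609e-01 -2.12285253e-03]
 [ 1.65019455e-04 -2.26193039e-03 -9.99997428e-01]] 85.02784613261694
top [[399.02637222   0.         324.61877793]
 [  0.         399.02637222 205.44872714]
 [  0.           0.           1.        ]] [[ 2.91477438e-02 -9.94936274e-01  9.61884605e-02  3.80295643e+02]
 [-9.98987508e-01 -2.56963291e-02  3.69277349e-02  2.15580982e+02]
 [-3.42690526e-02 -9.71674306e-02 -9.94677899e-01  1.02255730e+03]
 [ 0.00000000e+00  0.00000000e+00  0.00000000e+00  1.00000000e+00]]
scene [[484.71809724   0.         326.41425463]
 [  0.         484.71809724 197.2988855 ]
 [  0.           0.           1.        ]] [[ 9.08550064e-01 -2.91687425e-01  2.99090668e-01  1.20965490e+02]
 [-4.17712235e-01 -6.46751792e-01  6.38144661e-01 -5.74256929e+02]
 [ 7.29865275e-03 -7.04720204e-01 -7.09447788e-01  9.40718073e+02]
 [ 0.00000000e+00  0.00000000e+00  0.00000000e+00  1.00000000e+00]]
```

View pics/top0.png

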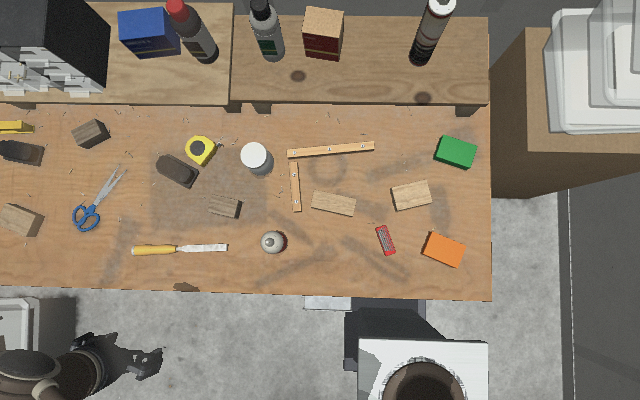

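View pics/scene0.png

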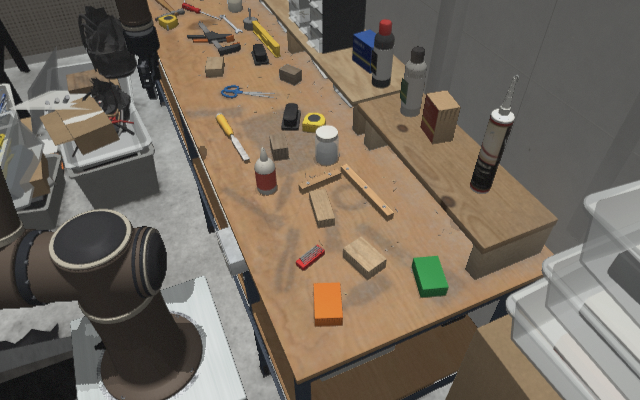

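The top view shows the fence corner near (290,155), with strips to (374,146) and (298,211). The long offcut is at (333,203), the broad one at (411,195), the jar at (254,158), the bottle at (272,241) and the hex keys at (385,240). The scene view agrees.

```bash
cat > h.py <<'E'
import numpy as np,cv2
def world(c,T=None):
    T=c['extrinsics'] if T is None else T
    K=c['camera_matrix'];d=c['depth'].astype(float);v,u=np.mgrid[:d.shape[0],:d.shape[1]]
    p=np.stack([(u-K[0,2])/K[0,0]*d,(v-K[1,2])/K[1,1]*d,d],-1)
    return p@T[:3,:3].T+T[:3,3]
def comps(W,lo,hi,minpx,box):
    m=((W[...,2]>lo)&(W[...,2]<hi)&(W[...,0]>box[0])&(W[...,0]<box[1])&(W[...,1]>box[2])&(W[...,1]<box[3])).astype(np.uint8)
    n,l,st,ce=cv2.connectedComponentsWithStats(m,connectivity=4)
    for i in range(1,n):
        if st[i,4]<minpx: continue
        P=W[l==i];r=cv2.minAreaRect(P[:,:2].astype(np.float32))
        print('px',ce[i].round(),st[i,4],'ctr',np.round(r[0],1),'size',np.round(r[1],1),'ang',round(r[2],1),'z',np.percentile(P[:,2],[5,50,95]).round(1))
        print('   corners',cv2.boxPoints(r).round(0).tolist())
E
python3 - <<'E'
from h import *
for n in('top','scene'):
    print(n);W=world(np.load(n+'0.npz'));comps(W,10,200,25,(300,720,-150,420))
E
```

```text
top
px [371. 101.] 1665 ctr [714.2 150.5] size [ 11.7 537.7] ang 0.0 z [108.7 125.4 129. ]
   corners [[708.0, 419.0], [708.0, -118.0], [720.0, -118.0], [720.0, 419.0]]
px [455. 152.] 988 ctr [620.9 -71.9] size [91.1 60.9] ang 71.0 z [18.8 34.3 37.4]
   corners [[577.0, -105.0], [635.0, -125.0], [665.0, -39.0], [607.0, -19.0]]
px [330. 149.] 833 ctr [622.2 243.3] size [ 23.2 225.2] ang 6.9 z [15.6 23.6 26.9]
   corners [[597.0, 354.0], [624.0, 130.0], [647.0, 133.0], [620.0, 357.0]]
px [262. 159.] 467 ctr [584.8 404.3] size [30.9 64.5] ang 89.5 z [ 20.5  97.3 102.7]
   corners [[552.0, 389.0], [617.0, 389.0], [617.0, 419.0], [553.0, 420.0]]
px [295. 187.] 449 ctr [523.8 330.5] size [127.2  22.5] ang 6.9 z [20.1 23.5 27. ]
   corners [[459.0, 334.0], [462.0, 312.0], [588.0, 327.0], [586.0, 349.0]]
px [411. 195.] 922 ctr [508.9  38. ] size [60.3 91.2] ang 15.0 z [30.  34.5 37.4]
   corners [[468.0, 74.0], [492.0, -14.0], [550.0, 2.0], [526.0, 90.0]]
px [333. 203.] 803 ctr [484.2 231.7] size [109.9  45.2] ang 78.7 z [26.1 29.7 32.7]
   corners [[451.0, 182.0], [496.0, 173.0], [517.0, 28
[... 1395 characters left out ...]
rners [[449.0, 177.0], [494.0, 167.0], [517.0, 280.0], [472.0, 289.0]]
px [364. 256.] 1001 ctr [506.6  34.7] size [62.4 92.5] ang 14.2 z [14.8 33.1 36.4]
   corners [[465.0, 72.0], [488.0, -18.0], [548.0, -3.0], [526.0, 87.0]]
px [310. 256.] 309 ctr [392.6  94.7] size [77.3 30.1] ang 21.2 z [11.8 16.3 20.5]
   corners [[351.0, 95.0], [362.0, 67.0], [434.0, 95.0], [423.0, 123.0]]
px [430. 275.] 1076 ctr [618.9 -75.4] size [93.8 61.1] ang 71.7 z [15.6 32.9 36.3]
   corners [[575.0, -110.0], [633.0, -130.0], [663.0, -41.0], [605.0, -21.0]]
px [327. 303.] 1128 ctr [374.1 -45.8] size [93.3 60.4] ang 66.9 z [18.5 33.7 36.7]
   corners [[328.0, -77.0], [384.0, -101.0], [420.0, -15.0], [365.0, 9.0]]
```

>>> {"name": "step_arm", "arguments": {"commands": [[[0,0,-0.085],[0,0,0],0.7],[[0,0,0],[-41,-37.5,0],0.7],[[0,0,0],[-41,-37.5,0],0.7],[[0,0,0],[-41,-37.5,0],0.7],[[0,0,0],[-41,-37.5,0],0.7],[[0,0,0],[-41,-37.5,0],0.7],[[0,0,0],[-41,-37.5,0],0.7],[[0,0,0],[-41,-37.5,0],0.7],[[0,0,0],[-39,-36.5,0],0.7],[[0,0,0],[0,0,50],0.7],[[0,0,0],[0,0,30],0.7],[[0,0,0],[0,0,0],0.7],[[0,0,0],[0,0,0],0.7]]}}

```text
time: 1.72
eef_pos: [436.9, 241.6, 152.2]
ee_rot: [[-0.98, 0.2, 0.001], [0.2, 0.98, 0.001], [-0.001, 0.001, -1.0]]
wrist_force: [-0.2, -0.7, 1.1]
grip_width: 59.7
grip_force: 0.0
```

>>> {"name": "step_arm", "arguments": {"commands": [[[0,0,0],[0,0,45],0.7],[[0,0,0],[0,0,45],0.7],[[0,0,0],[0,0,40],0.7],[[0,0,0],[0,0,15],0.7],[[0,0,0],[0,0,0],0.7],[[0,0,0],[-8,0,0],0.7],[[0,0,0],[-5,0,0],0.7],[[0,0,0],[-4,0,0],0.7],[[0,0,-0.04],[-6,0,0],0.7],[[0,0,-0.04],[-6,0,0],0.7],[[0,0,-0.04],[-6,0,0],0.7],[[0,0,-0.04],[-6,0,0],0.7],[[0,0,-0.04],[-6,0,0],0.7],[[0,0,-0.04],[-6,0,0],0.7],[[0,0,-0.04],[-6,0,0],0.7],[[0,0,-0.041],[-6,0,0],0.7],[[0,0,0],[-5,0,0],0.7],[[0,0,0],[0,0,0],0.7]]}}

```text
time: 3.98
eef_pos: [506.4, 235.5, 6.5]
ee_rot: [[-0.993, -0.118, 0.001], [-0.118, 0.993, 0.0], [-0.001, 0.0, -1.0]]
wrist_force: [0.3, 0.1, -0.1]
grip_width: 59.8
grip_force: 0.0
```

```bash
cat > m.py <<'E'
from cell import read_state, eyes
from h import *
import sys
s=read_state();print(round(s['time'],2),np.round(s['eef_pos'],1),'F',np.round(s['wrist_force'],1),'yaw',np.degrees(np.arctan2(-s['ee_rot'][0][1],s['ee_rot'][1][1])).round(1))
O=np.array([600,329.]);R=np.array([[.9928,-.1201],[.1201,.9928]])
print('tcp in fence',((np.array(s['eef_pos'])[:2]-O)@R).round(1))
c=eyes.camera('top');cv2.imwrite(sys.argv[1],c['color'][100:300,200:500,::-1])
W=world(c);W[...,:2]=(W[...,:2]-O)@R
comps(W,float(sys.argv[2]) if len(sys.argv)>2 else 26,39,100,(-240,60,-350,60))
E
python3 m.py pics/a1.png
```

```text
3.98 [506.4 235.5   6.5] F [ 0.3  0.1 -0.1] yaw 6.8
tcp in fence [-104.1  -81.6]
px [411. 195.] 876 ctr [-125.4 -278.2] size [60.1 90.1] ang 8.1 z [31.4 34.5 37.5]
   corners [[-161.0, -238.0], [-149.0, -327.0], [-89.0, -319.0], [-102.0, -229.0]]
```

>>> {"name": "step_arm", "arguments": {"commands": [[[0,0,0],[-6,0,0],0.7],[[0,0,0],[-6,0,0],0.7],[[0,0,0],[-6,0,0],0.7],[[0,0,0],[-6,0,0],0.7],[[0,0,0],[-6,0,0],0.7],[[0,0,0],[-6,0,0],0.7],[[0,0,0],[-5,0,0],0.7],[[0,0,0],[-2,0,0],0.7],[[0,0,0],[-2,0,0],0.7],[[0,0,0],[0,0,0],0.7]]}}

```text
time: 5.28
eef_pos: [550.6, 240.8, 6.4]
ee_rot: [[-0.993, -0.119, 0.001], [-0.119, 0.993, 0.0], [-0.001, 0.0, -1.0]]
wrist_force: [-1.8, 0.1, 0.0]
grip_width: 59.9
grip_force: 0.2
```

>>> {"name": "step_arm", "arguments": {"commands": [[[0,0,0],[-2,0,0],0.7],[[0,0,0],[-2,0,0],0.7],[[0,0,0],[0,0,0],0.7]]}}

```text
time: 5.65
eef_pos: [554.8, 241.4, 6.3]
ee_rot: [[-0.993, -0.119, 0.001], [-0.119, 0.993, 0.0], [-0.001, 0.0, -1.0]]
wrist_force: [0.1, 0.1, -0.0]
grip_width: 59.3
grip_force: 0.1
```

>>> {"name": "step_arm", "arguments": {"commands": [[[0,0,0],[-2,0,0],0.7],[[0,0,0],[-2,0,0],0.7],[[0,0,0],[0,0,0],0.7]]}}

```text
time: 6.02
eef_pos: [555.0, 241.3, 5.8]
ee_rot: [[-0.993, -0.119, -0.007], [-0.119, 0.993, -0.002], [0.007, -0.001, -1.0]]
wrist_force: [-6.6, -0.7, 6.0]
grip_width: 59.7
grip_force: 3.8
```

>>> {"name": "step_arm", "arguments": {"commands": [[[0,0,0],[15,0,0],0.7],[[0,0,0],[15,0,0],0.7],[[0,0,0],[0,0,-60],0],[[0,0,0],[0,-50,0],0],[[0,0,0],[0,-50,0],0],[[0,0,0],[0,0,0],0]]}}

```text
time: 6.78
eef_pos: [540.2, 136.1, 66.5]
ee_rot: [[-0.993, -0.115, 0.001], [-0.115, 0.993, -0.001], [-0.001, -0.001, -1.0]]
wrist_force: [-0.1, 0.4, 0.7]
grip_width: -0.3
grip_force: 0.0
```

```bash
python3 m.py pics/a2.png
```

```text
6.78 [540.2 136.1  66.5] F [-0.1  0.4  0.7] yaw 6.6
tcp in fence [ -82.5 -184.3]
px [329. 161.] 736 ctr [-20.4 -82.1] size [ 48.4 109.3] ang 0.4 z [26.8 29.8 32.6]
   corners [[-45.0, -28.0], [-44.0, -137.0], [4.0, -137.0], [3.0, -27.0]]
```

>>> {"name": "step_arm", "arguments": {"commands": [[[0,0,0],[-30,0,0],0],[[0,0,0],[-30,0,0],0],[[0,0,0],[0,0,40],0],[[0,0,0],[0,0,18],0],[[0,0,0],[0,20,0],0],[[0,0,0],[0,8,0],0],[[0,0,0],[0,5,0],0],[[0,0,0],[0,5,0],0],[[0,0,0],[0,5,0],0],[[0,0,0],[0,5,0],0],[[0,0,0],[0,4,0],0],[[0,0,0],[0,0,0],0]]}}

```text
time: 8.32
eef_pos: [593.8, 198.3, 8.2]
ee_rot: [[-0.993, -0.119, 0.0], [-0.119, 0.993, 0.001], [-0.0, 0.001, -1.0]]
wrist_force: [0.1, -0.7, -0.5]
grip_width: -0.1
grip_force: 0.0
```

>>> {"name": "step_arm", "arguments": {"commands": [[[0,0,0],[0,3,0],0],[[0,0,0],[0,3,0],0],[[0,0,0],[0,2,0],0],[[0,0,0],[0,2,0],0],[[0,0,0],[0,0,0],0]]}}

```text
time: 8.95
eef_pos: [593.3, 202.5, 8.2]
ee_rot: [[-0.993, -0.122, 0.0], [-0.122, 0.993, -0.008], [0.001, -0.008, -1.0]]
wrist_force: [2.6, -16.0, 2.4]
grip_width: -0.1
grip_force: 8.0
```

>>> {"name": "step_arm", "arguments": {"commands": [[[0,0,0],[0,-8,0],0],[[0,0,0],[0,-12,0],0],[[0,0,0],[0,0,-60],0.6],[[0,0,0],[39,-35,0],0.6],[[0,0,0],[39,-35,0],0.6],[[0,0,0],[39,-35,0],0.6],[[0,0,0],[39,-36,0],0.6],[[0,0,-0.141],[0,0,0],0.6],[[0,0,0],[0,0,0],0.6],[[0,0,0],[0,0,0],0.6]]}}

```text
time: 10.2
eef_pos: [457.5, 29.5, 68.5]
ee_rot: [[-0.967, -0.256, 0.001], [-0.256, 0.967, 0.0], [-0.001, 0.0, -1.0]]
wrist_force: [-0.8, 0.3, 0.4]
grip_width: 51.6
grip_force: 0.0
```

```bash
python3 m.py pics/a3.png 17
```

```text
10.2 [457.5  29.5  68.5] F [-0.8  0.3  0.4] yaw 14.8
tcp in fence [-177.5 -280.2]
px [318. 163.] 1961 ctr [-57.7 -87.7] size [162.1 224.8] ang 0.1 z [20.7 25.4 31.9]
   corners [[-139.0, 25.0], [-139.0, -200.0], [23.0, -200.0], [23.0, 25.0]]
px [403. 195.] 518 ctr [-127.1 -267.4] size [59.7 68.9] ang 8.3 z [30.6 34.4 37.3]
   corners [[-162.0, -238.0], [-152.0, -306.0], [-93.0, -297.0], [-102.0, -229.0]]
```

View pics/a3.png

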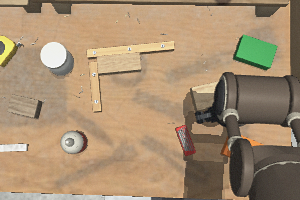

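The crop shows the long offcut snug in the fence corner at about (120,62), with the arm over the broad offcut. Next I push the broad offcut forward and square it.

>>> {"name": "step_arm", "arguments": {"commands": [[[0,0,0],[0,-5,0],0.6],[[0,0,0],[0,0,45],0.6],[[0,0,0],[0,0,17],0.6],[[0,0,0],[-8,0,0],0.6],[[0,0,0],[-5,0,0],0.6],[[0,0,0.02],[-5.5,0,0],0.6],[[0,0,0.02],[-5.5,0,0],0.6],[[0,0,0.02],[-5.5,0,0],0.6],[[0,0,0.02],[-5.5,0,0],0.6],[[0,0,0.02],[-5.5,0,0],0.6],[[0,0,0.02],[-5.5,0,0],0.6],[[0,0,0.02],[-5.5,0,0],0.6],[[0,0,0],[-3,0,0],0.6],[[0,0,0],[0,0,0],0.6]]}}

```text
time: 12.0
eef_pos: [512.4, 35.7, 6.4]
ee_rot: [[-0.993, -0.12, 0.002], [-0.12, 0.993, -0.0], [-0.002, -0.0, -1.0]]
wrist_force: [0.2, -0.7, 0.7]
grip_width: 51.1
grip_force: 0.0
```

>>> {"name": "step_arm", "arguments": {"commands": [[[0,0,0],[8,0,0],0.6],[[0,0,0],[12,0,0],0.6],[[0,0,0],[0,0,-60],0.3],[[0,0,0],[-29,-33,0],0.3],[[0,0,0],[-30,-34,0],0.3],[[0,0,0.1745],[0,0,0],0.3],[[0,0,0.1745],[0,0,0],0.3],[[0,0,0.1745],[0,0,0],0.3],[[0,0,0.1745],[0,0,0],0.3],[[0,0,0.1745],[0,0,0],0.3],[[0,0,0.1745],[0,0,0],0.3],[[0,0,0.1745],[0,0,0],0.3],[[0,0,0.1745],[0,0,0],0.3],[[0,0,0.1745],[0,0,0],0.3],[[0,0,0],[0,0,0],0.3]]}}

```text
time: 13.88
eef_pos: [557.1, -26.1, 66.1]
ee_rot: [[-0.122, 0.993, -0.001], [0.993, 0.122, 0.0], [0.0, -0.001, -1.0]]
wrist_force: [-0.3, -0.3, -0.1]
grip_width: 25.5
grip_force: 0.0
```

```bash
python3 m.py pics/a4.png 26; python3 - <<'E'
from cell import read_state, eyes
from h import *
O=np.array([600,329.]);R=np.array([[.9928,-.1201],[.1201,.9928]])
s=read_state();c=eyes.camera('wrist')
T=np.eye(4);T[:3,:3]=s['ee_rot'];T[:3,3]=s['eef_pos'];W=world(c,T@c['hand_eye']);W[...,:2]=(W[...,:2]-O)@R
comps(W,26,39,400,(-240,60,-450,60))
E
```

```text
13.88 [557.1 -26.1  66.1] F [-0.3 -0.3 -0.1] yaw -83.0
tcp in fence [ -85.3 -347.4]
px [318. 163.] 753 ctr [-20.4 -55. ] size [110.4  48.5] ang 89.7 z [27.1 29.7 32.6]
   corners [[-45.0, -110.0], [4.0, -110.0], [4.0, 0.0], [-44.0, 0.0]]
px [410. 177.] 875 ctr [ -80.7 -280.6] size [91.1 60.7] ang 90.0 z [31.2 34.5 37.3]
   corners [[-111.0, -326.0], [-50.0, -326.0], [-50.0, -235.0], [-111.0, -235.0]]
px [332. 103.] 20387 ctr [ -82. -282.] size [60.4 89.9] ang 0.1 z [33.5 34.6 35.6]
   corners [[-112.0, -237.0], [-112.0, -327.0], [-52.0, -327.0], [-52.0, -237.0]]
px [ 65. 193.] 2220 ctr [-230.2 -330.7] size [46.  19.6] ang 90.0 z [27.1 34.1 35.5]
   corners [[-240.0, -354.0], [-220.0, -354.0], [-220.0, -308.0], [-240.0, -308.0]]
px [437. 265.] 4365 ctr [ -16.1 -376.9] size [34.1 60.8] ang 65.0 z [29.4 34.5 35.6]
   corners [[-51.0, -379.0], [4.0, -405.0], [19.0, -374.0], [-36.0, -349.0]]
px [354. 335.] 491 ctr [ -64.1 -422.9] size [21.3 12.6] ang 65.8 z [27.7 34.4 35.4]
   corners [[-74.0, -430.0], [-63.0, -435.0], [-54.0, -416.0], [-66.0, -411.0]]
```

>>> {"name": "step_arm", "arguments": {"commands": [[[0,0,0],[3,3.5,0],0.3],[[0,0,0],[0,0,40],0.3],[[0,0,0],[0,0,18],0.3],[[0,0,0],[6,0,0],0.3],[[0,0,0],[5,0,0],0.3],[[0,0,0],[8,0,0],0.3],[[0,0,0],[8,0,0],0.3],[[0,0,0],[8,0,0],0.3],[[0,0,0],[8,0,0],0.3],[[0,0,0],[8,0,0],0.3],[[0,0,0],[8,0,0],0.3],[[0,0,0],[8,0,0],0.3],[[0,0,0],[8,0,0],0.3],[[0,0,0],[8,0,0],0.3],[[0,0,0],[8,0,0],0.3],[[0,0,0],[8,0,0],0.3],[[0,0,0],[8,0,0],0.3],[[0,0,0],[8,0,0],0.3],[[0,0,0],[5,0,0],0.3],[[0,0,0],[0,0,0],0.3]]}}

```text
time: 16.48
eef_pos: [546.3, 97.1, 8.1]
ee_rot: [[-0.12, 0.993, -0.001], [0.993, 0.12, 0.001], [0.001, -0.001, -1.0]]
wrist_force: [-0.3, -0.2, -0.4]
grip_width: 25.8
grip_force: 0.0
```

```bash
python3 m.py pics/a5.png 26; python3 - <<'E'
from cell import eyes
from h import *
O=np.array([600,329.]);R=np.array([[.9928,-.1201],[.1201,.9928]])
c=eyes.camera('scene');W=world(c);W[...,:2]=(W[...,:2]-O)@R
cv2.imwrite('pics/s5.png',cv2.resize(c['color'][110:310,200:500,::-1],None,fx=2,fy=2))
comps(W,26,39,100,(-240,60,-450,60))
E
```

```text
16.48 [546.3  97.1   8.1] F [-0.3 -0.2 -0.4] yaw -83.1
tcp in fence [ -81.1 -223.7]
px [318. 163.] 755 ctr [-20.4 -54.3] size [111.7  48.2] ang 89.8 z [26.8 29.9 32.8]
   corners [[-45.0, -110.0], [4.0, -110.0], [4.0, 1.0], [-44.0, 2.0]]
px [363. 182.] 765 ctr [ -80.1 -164.2] size [85.6 60.6] ang 89.9 z [31.6 34.5 37.3]
   corners [[-110.0, -207.0], [-50.0, -207.0], [-50.0, -121.0], [-110.0, -121.0]]
px [346. 182.] 319 ctr [-23.8 -57.6] size [110.   46.8] ang 89.2 z [26.3 28.7 31.7]
   corners [[-48.0, -112.0], [-1.0, -113.0], [0.0, -3.0], [-46.0, -2.0]]
px [345. 211.] 205 ctr [ -83.7 -143.1] size [58.3 39.8] ang 0.8 z [30.  33.6 36.3]
   corners [[-113.0, -124.0], [-113.0, -163.0], [-54.0, -163.0], [-55.0, -123.0]]
px [430. 273.] 883 ctr [ -28.9 -403.2] size [93.6 61.4] ang 65.3 z [29.7 33.4 36.5]
   corners [[-76.0, -433.0], [-21.0, -459.0], [19.0, -374.0], [-37.0, -348.0]]
```

View pics/s5.png

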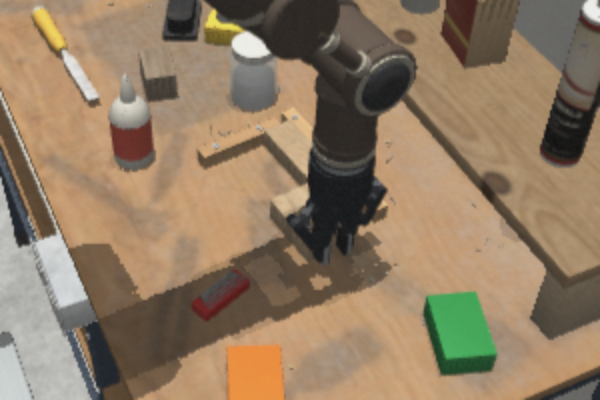

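The view shows the broad offcut square in front of the fingers (about (310,215)), with the long offcut, jar and bottle unmoved. I keep pushing left.

>>> {"name": "step_arm", "arguments": {"commands": [[[0,0,0],[8,0,0],0.3],[[0,0,0],[8,0,0],0.3],[[0,0,0],[8,0,0],0.3],[[0,0,0],[8,0,0],0.3],[[0,0,0],[8,0,0],0.3],[[0,0,0],[8,0,0],0.3],[[0,0,0],[8,0,0],0.3],[[0,0,0],[8,0,0],0.3],[[0,0,0],[8,0,0],0.3],[[0,0,0],[8,0,0],0.3],[[0,0,0],[8,0,0],0.3],[[0,0,0],[8,0,0],0.3],[[0,0,0],[8,0,0],0.3],[[0,0,0],[6,0,0],0.3],[[0,0,0],[4,0,0],0.3],[[0,0,0],[0,0,0],0.3]]}}

```text
time: 18.58
eef_pos: [533.1, 210.0, 8.4]
ee_rot: [[-0.12, 0.993, 0.0], [0.993, 0.12, 0.0], [0.0, 0.0, -1.0]]
wrist_force: [-0.8, -0.5, -0.4]
grip_width: 25.5
grip_force: 0.0
```

>>> {"name": "step_arm", "arguments": {"commands": [[[0,0,0],[-8,0,0],0.3],[[0,0,0],[-12,0,0],0.3],[[0,0,0],[0,0,-60],0.3],[[0,0,-0.1745],[0,0,0],0.6],[[0,0,-0.1745],[0,0,0],0.6],[[0,0,-0.1745],[0,0,0],0.6],[[0,0,-0.1745],[0,0,0],0.6],[[0,0,-0.1745],[0,0,0],0.6],[[0,0,-0.1745],[0,0,0],0.6],[[0,0,-0.1745],[0,0,0],0.6],[[0,0,-0.1745],[0,0,0],0.6],[[0,0,-0.1745],[0,0,0],0.6],[[0,0,0],[34,36,0],0.6],[[0,0,0],[33,36,0],0.6],[[0,0,0],[0,0,0],0.6]]}}

```text
time: 20.45
eef_pos: [457.5, 253.3, 67.7]
ee_rot: [[-0.992, -0.122, -0.003], [-0.122, 0.992, -0.001], [0.003, -0.0, -1.0]]
wrist_force: [0.4, -0.7, -0.0]
grip_width: 51.7
grip_force: 0.0
```

```bash
python3 m.py pics/a6.png 28
```

```text
20.45 [457.5 253.3  67.7] F [ 0.4 -0.7 -0. ] yaw 7.0
tcp in fence [-150.6  -58. ]
px [315. 162.] 485 ctr [-21.7 -53.8] size [ 44.8 112.1] ang 0.2 z [28.3 30.2 32.9]
   corners [[-44.0, 2.0], [-44.0, -110.0], [1.0, -110.0], [0.0, 2.0]]
```

>>> {"name": "step_arm", "arguments": {"commands": [[[0,0,0],[0,0,45],0.6],[[0,0,0],[0,0,16],0.6],[[0,0,0],[-15,0,0],0.6],[[0,0,0],[-8,0,0],0.6],[[0,0,0],[-4,0,0],0.6],[[0,0,0],[-4,0,0],0.6],[[0,0,0],[-2,0,0],0.6],[[0,0,0],[-2,0,0],0.6],[[0,0,0],[-2,0,0],0.6],[[0,0,0],[0,0,0],0.6]]}}

```text
time: 21.75
eef_pos: [492.6, 256.8, 6.6]
ee_rot: [[-0.993, -0.12, -0.009], [-0.12, 0.993, -0.003], [0.009, -0.001, -1.0]]
wrist_force: [-9.3, -1.3, 7.2]
grip_width: 51.2
grip_force: 4.7
```

>>> {"name": "step_arm", "arguments": {"commands": [[[0,0,0],[8,0,0],0.6],[[0,0,0],[14,0,0],0.6],[[0,0,0],[0,0,-60],0],[[0,0,0],[0,-40,0],0],[[0,0,0],[0,-34,0],0],[[0,0,0],[-30,0,0],0],[[0,0,0],[-30,0,0],0],[[0,0,0],[0,0,0],0]]}}

```text
time: 22.75
eef_pos: [546.0, 188.8, 68.1]
ee_rot: [[-0.993, -0.119, 0.004], [-0.119, 0.993, 0.001], [-0.004, 0.0, -1.0]]
wrist_force: [-1.5, 0.3, 1.1]
grip_width: -0.0
grip_force: 0.0
```

```bash
python3 m.py pics/a7.png 28
```

```text
22.75 [546.  188.8  68.1] F [-1.5  0.3  1.1] yaw 6.8
tcp in fence [ -70.5 -132.7]
px [313. 177.] 1018 ctr [-51.5 -41.4] size [112.3  76.8] ang 6.8 z [28.7 33.4 37.1]
   corners [[-112.0, -10.0], [-103.0, -86.0], [9.0, -73.0], [-0.0, 3.0]]
```

>>> {"name": "step_arm", "arguments": {"commands": [[[0,0,0],[4,0,40],0],[[0,0,0],[0,0,20],0],[[0,0,0],[0,10,0],0],[[0,0,0],[0,6,0],0],[[0,0,0],[0,4,0],0],[[0,0,0],[0,3,0],0],[[0,0,0],[0,3,0],0],[[0,0,0],[0,2,0],0],[[0,0,0],[0,2,0],0],[[0,0,0],[0,0,0],0]]}}

```text
time: 24.05
eef_pos: [537.4, 215.7, 7.9]
ee_rot: [[-0.993, -0.121, 0.002], [-0.121, 0.993, -0.003], [-0.001, -0.004, -1.0]]
wrist_force: [2.2, -10.3, 3.6]
grip_width: -0.0
grip_force: 5.0
```

>>> {"name": "step_arm", "arguments": {"commands": [[[0,0,0],[0,-8,0],0],[[0,0,0],[0,-15,0],0],[[0,0,0],[0,0,-60],0],[[0,0,0],[0,0,-60],0],[[0,0,0],[0,0,-60],0],[[0,0,0],[30,-50,0],0],[[0,0,0],[30,-50,0],0],[[0,0,0],[30,-50,0],0],[[0,0,0],[0,0,0],0],[[0,0,0],[0,0,0],0]]}}

```text
time: 25.3
eef_pos: [467.6, 35.3, 187.3]
ee_rot: [[-0.993, -0.118, 0.001], [-0.118, 0.993, 0.001], [-0.001, 0.001, -1.0]]
wrist_force: [0.7, -0.5, 0.4]
grip_width: -0.0
grip_force: 0.0
```

```bash
python3 m.py pics/a8.png 28; python3 - <<'E'
from cell import eyes
from h import *
O=np.array([600,329.]);R=np.array([[.9928,-.1201],[.1201,.9928]])
for n in('top','scene'):
    c=eyes.camera(n);W=world(c);W[...,:2]=(W[...,:2]-O)@R
    if n=='top': cv2.imwrite('pics/t8.png',cv2.resize(c['color'][130:230,250:400,::-1],None,fx=5,fy=5,interpolation=2))
    print(n);Z=W.copy();Z[W[...,0]>-47]=999;comps(Z,29,39,100,(-200,60,-250,60))
    Z=W.copy();Z[W[...,0]<-43]=999;comps(Z,27,39,100,(-200,60,-250,60))
E
```

```text
25.3 [467.6  35.3 187.3] F [ 0.7 -0.5  0.4] yaw 6.8
tcp in fence [-166.7 -275.7]
px [317. 174.] 1451 ctr [-51.6 -53.9] size [112.4 105.1] ang 89.9 z [28.6 33.1 37.1]
   corners [[-104.0, -110.0], [1.0, -110.0], [1.0, 2.0], [-104.0, 2.0]]
top
px [316. 184.] 805 ctr [-75.7 -45.4] size [89.7 57.1] ang 89.9 z [31.9 34.8 37.6]
   corners [[-104.0, -90.0], [-47.0, -90.0], [-47.0, -1.0], [-104.0, -1.0]]
px [319. 162.] 695 ctr [-21.1 -55.2] size [ 44.1 109.8] ang 0.2 z [27.5 29.8 32.7]
   corners [[-43.0, -0.0], [-43.0, -110.0], [1.0, -110.0], [1.0, -0.0]]
scene
px [329. 188.] 461 ctr [-78.2 -49. ] size [94.4 59.2] ang 87.3 z [30.9 33.7 36.6]
   corners [[-110.0, -95.0], [-51.0, -98.0], [-46.0, -3.0], [-106.0, -0.0]]
```

View pics/t8.png

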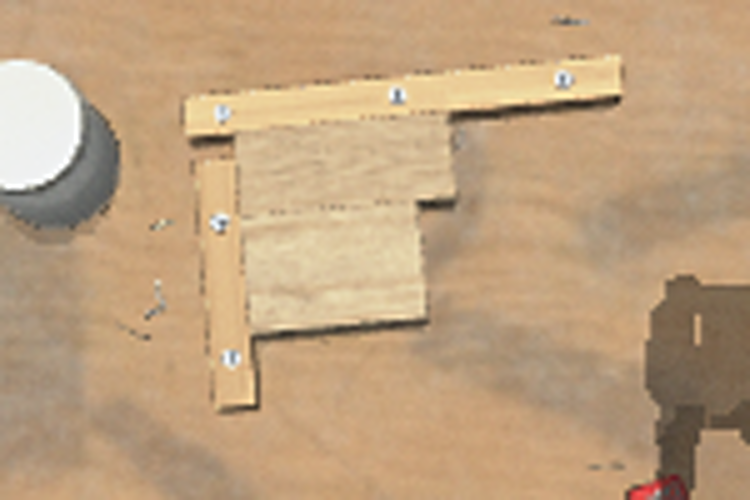

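The picture shows both offcuts square and tight: the long one at (345,160) against the far and left fences, and the broad one at (335,265) against it and the left fence. I'm handing in.

```bash
python3 -c "
from cell import job
print(job.sign_off())"
```

```text
the job is handed in; nothing more can be done
None
```

The job is handed in at about 25 s of the 67 s allowed: in the last camera check both offcuts lay square and tight in the fence corner, and the arm was clear of the work. I saw no sign of anything else being disturbed, but I did not re-measure the other items, and the hand-in returned no verdict.

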